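# Clamp a brass valve body in a quick-release vise

## Robot

A 7-joint arm with a two-finger parallel gripper is mounted at the origin on the work surface. World frame = base frame: x ahead of the robot, y to its left, z up, the work surface at z = 0. Lengths are in mm, angles in rad, forces in N, time in s.
With the tool pointing down it reaches from about 400 to 900 mm from the base axis. Payload 5.5 kg.
Tool frame: the origin (TCP) lies at the very end of the fingers, on their centre line; the grasp point (between the pads) lies 19 mm behind it; z points along the fingers, y is the line along which they close (so a half turn about z gives the same grasp; the last joint's range is limited). The gripper opens to 85 mm and grips with 20 to 120 N. Pads are 22 mm wide; open, the fingers measure 114 mm over their backs; the gripper's body (76 mm by 85 mm) begins 54 mm behind the grasp point. The pads swing forward as they close: fully open they stand 13 mm farther back than shut.
Start: joints at [1.608, 0.501, -0.427, 1.55, 0.221, 1.138, -0.21], TCP at [145.56, -633.492, 231.31] pointing down, gripper open.
Joint ranges: [-2.88, 2.88], [-0.31, 2.03], [-1.54, 1.56], [0.2, 2.42], [-1.41, 4.55], [0.19, 2.02], [-2.57, 2.57]. Speed limits (rad/s): [2.57, 2.57, 3.14, 3.14, 3.14, 3.14, 3.14].

## Interface

Orientations are given as a unit quaternion [x, y, z, w].
In Python, from workcell import get_state, camera, get_calibration, close_job gives the robot as it stands.
- The arm moves only by the tool move_arm, never from a script. Its argument "increments" is a list of rows, each an object with "grip": the opening, from -1 (shut) to 1 (fully open); "offset": the shift along the tool's x, y, z in mm, a list of three; "twist": the turn, a rotation vector about the tool's x, y, z in rad, a list of three. In form: [{"grip": grip, "offset": [tx, ty, tz], "twist": [ax, ay, az]}, ...]. A call has exactly 5 rows; each row is the pose to reach, as a shift and turn from the pose commanded when the call began, along the tool's axes at that moment; what a row does not reach only later rows make up. A row lasts 1/10 s, in which the tool goes at most 50 mm and 8.59 degrees, less where a joint would pass 70% of its speed; a pose out of reach is approached as far as the arm can. A call with a gripper value outside its range is refused whole. The fingers move at their own pace and stop on an object; "grip_force" is the grip in N (left out, the last holds). Time passes only in rows, so rows that repeat a pose let the fingers close, or fill a call up. It gives the time, the measured TCP pose, the force, the opening and the grip force at its end, in the units of the state.
- get_state(): the state, without advancing time (a new reading comes with each control period).
- camera(name): name is "side" or "top"; returns the picture (420x560x3 uint8, blue, green, red); there is no depth.
- get_calibration(name): a dict with "fx", "fy", "cx", "cy" (pixels), "xyz" and "attitude" of the camera in the world. Camera axes: x right, y down, z forward; pixel columns grow to the right and rows downward; lengths in mm; the calibration is good to about 2 mm. A picture is of the moment at which its call begins. get_calibration takes no time and is no camera call.
- close_job(): hands the job in; it is judged then, once.
The state is a dict: "clock": time; "joint_positions": joint angles; "joint_vel": joint speeds; "effort": joint torques, N m; "position": TCP position; "tool_rot": TCP orientation; "ft_force": force on the tool from outside, world axes, zero at the start; "torque": the same for the moment, N m; "finger_gap": opening from 0.0 (shut) to 1.0 (fully open); "grasp_force": force on a finger pad.
Only numpy, scipy, OpenCV 4.12 (cv2) and the standard library are available. Lean on these libraries where they do the work, as an engineer would, in place of code of your own. Each camera call takes 0.05 s, during which the arm holds its last target. There are 200 camera calls.

## Task

Clamp the brass valve body in the vise: hold the quick-release lever down while you slide the jaw gently up to the valve until it has pushed the valve against the fixed jaw, then let the lever spring back and turn the crank clockwise until the valve is firmly held, to about 100 N. Do not ram the valve with the jaw or crush it with the screw; leave the valve standing on the vise bed, and leave the jar and the white tape spool beside the vise where they are.

Things in the scene. Friction and masses are not known exactly. Their poses are not given: they have to be found in the camera images.
- vise: Grey iron quick-release bench vise, fixed to the bench, 120 mm wide (x), bed 310 mm long (y), bed top 25 mm above the bench; bolted feet to 90 mm either side in x, 18 mm high. Origin on the bench under the bed. The fixed jaw stands at its -y end (115 mm high, 104 mm wide), the crank is at its +y end. The moving jaw closes towards -y of this frame.
- fixed_face (a point): point in the middle of the fixed jaw's iron front (looks to +y of the vise), 60 mm above the bench. On this iron front lies a steel facing that the valve is clamped against; with its packing it is 5 to 11 mm thick, different each time and not measured: find it by feel.
- slide (a joint): quick slide of the nut block (block 76 mm wide, 40 mm long in y, up to 115 mm high), which carries lever, screw, jaw and crank: metres moved towards -y (closing). Locked to the bed while the lever is up; with the lever held down it slides with about 4 N (3 to 5 N more while it pushes the valve along) and has 105 mm of travel.
- lever (a joint): quick-release lever angle, rad: about 0 = sprung up, block locked; the block is free above about 0.08; end stop at 0.25. It springs back by itself when let go. Its pivot lies 59 mm from the dish's middle towards -x of the vise.
- crank (a joint): crank angle, rad; 0 = knob straight above the axis. Positive tightens: from the top the knob goes towards -x of the vise, then down. A turn (6.28) moves jaw, screw and crank 10 mm to -y; 3 turns of travel. The knob drags about 7.5 N (friction), up to 4 N more at 100 N of clamping. From where the valve is snug between both jaws clamping grows about 100 N per radian. Stays where left.
- crank_axis (a point): point on the screw axis, 100 mm above the bench, level along y with the middle of the knob (crank radius 40 mm)
- knob_mid (a point): middle of the crank's black cylindrical knob: 18 mm diameter, 45 mm long, lying along y of the vise, freely spinning on its pin so that it can stay pinched while it goes round. The crank web is 25 mm from this point towards -y.
- valve: brass valve body standing loose on the vise bed between the jaws: block 60 mm (x) by 40 mm (y, the clamped width) by 50 mm high, round ports sticking out 13 mm at +x and -x, round bonnet and stem on top to 75 mm, about 0.6 kg. Origin in the middle of its underside, z up.
- jaw: the moving jaw (104 mm wide, 115 mm high, 22 mm thick in y) with its screw
- jaw_face (a point): middle of the moving jaw's steel face, 60 mm above the bench; the face looks to -y of the vise and touches the valve when the valve's middle is 20 mm from it. The face plate is springy (gives 1.2 mm at 100 N).
- dish: steel thumb dish at the end of the quick-release lever, which sticks out to +x of the vise from the nut block. Origin: middle of the dish's upper face, 68 mm above the bench when up. 50 mm (x) by 44 mm (y) inside, with 10 mm high lips along its two y sides to push against. Open space above it. Press straight down here: moves from about 9 N, 12 N at the end stop, 14 mm lower.
- jar: bystander: jar, 64 mm across, 85 mm high, on the bench beyond the fixed jaw
- spool: bystander: white tape spool, 60 mm across, 18 mm high, flat on the bench at the +x side of the vise
Mind the look-alikes: they are no part of the job. Of the things like the valve, leave any that is green or pink; of the rest the larger one is meant.

How it is judged:
By the outcome, as a careful person would: the job done as asked, in the order asked, and still so for the second after the job is handed in, with the robot touching nothing.
It also fails if it takes over 72 s, if anything falls off the work surface, if the arm or the gripper's body presses on something with over 40 N, if the wrist force passes 120 N, or if a joint passes its speed limit or range.

## Working session

There is one attempt and no reset: what is moved stays moved. The work goes in short steps, Python scripts to look and compute and a tool call to move; the robot and the scene stay as the last step left them, time stands still between calls to the robot, and variables do not carry over. Pictures are saved under pics/ and viewed, at most 10 in all, crops included, and the job is handed in when it is done.

Besides the shell and the picture viewer there is one more tool, called after "Emit:" as name(argument=value, ...) on one line, values as JSON. move_arm: Moves the arm, as the interface text tells. Its arguments: {"type":"object","properties":{"increments":{"type":"array","items":{"type":"object","properties":{"grip":{"type":"number"},"offset":{"type":"array","items":{"type":"number"}},"twist":{"type":"array","items":{"type":"number"}}}}},"grip_force":{"type":"number"}},"required":["increments"]}

```bash
mkdir -p pics; ls; python3 - <<'E'
from workcell import *
import cv2
s=get_state();print(s)
for n in("side","top"):
    print(n,get_calibration(n)); cv2.imwrite(f"pics/{n}0.png",camera(n))
E
```

```text
pics
{'clock': 0.0, 'joint_positions': array([ 1.60817952,  0.50185659, -0.42676966,  1.55141752,  0.22086013,
        1.13828033, -0.21028851]), 'joint_vel': array([ 2.34064117e-03,  5.97453025e-05,  9.08593708e-04, -1.15218231e-03,
        1.19062129e-03,  5.20774372e-04, -6.63870387e-04]), 'effort': array([ 3.06407646e-04, -5.69522202e+01, -5.81579134e+00, -2.80939758e+01,
        1.07799770e-02,  1.19777911e-02,  2.39549991e-05]), 'position': array([ 145.31358124, -632.8655193 ,  230.26547428]), 'tool_rot': array([ 9.93628436e-01,  1.12701521e-01, -1.00455190e-04, -9.42705550e-04]), 'ft_force': array([-0.4713848 ,  0.17722026,  0.19924398]), 'torque': array([ 0.04811992, -0.01642122, -0.03390443]), 'grasp_force': 0.0, 'finger_gap': 1.0028460662027003}
side {'fx': 419.69056997506294, 'fy': 419.69056997506294, 'cx': 274.5511337649133, 'cy': 215.00666191727498, 'xyz': array([355.40899584, 689.81297076, 713.61875798]), 'attitude': array([-0.10425529,  0.89264797, -0.4351863 ,  0.05406776])}
top {'fx': 462.20054875423523, 'fy': 462.20054875423523, 'cx': 286.7433487760534, 'cy': 212.81028281329455, 'xyz': array([ 423.84034543,  -27.43068089, 1001.20144891]), 'attitude': array([-0.69913534,  0.71236038, -0.05003201,  0.03534506])}
```

View pics/top0.png

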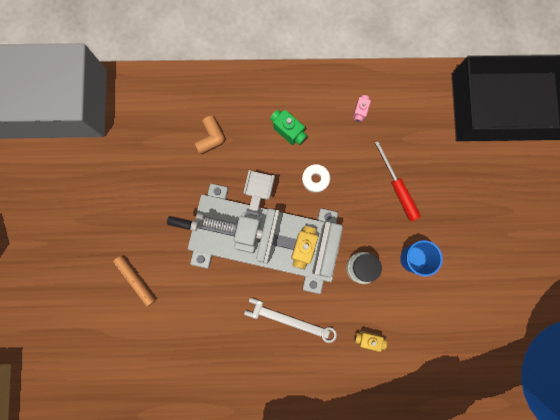

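View pics/side0.png

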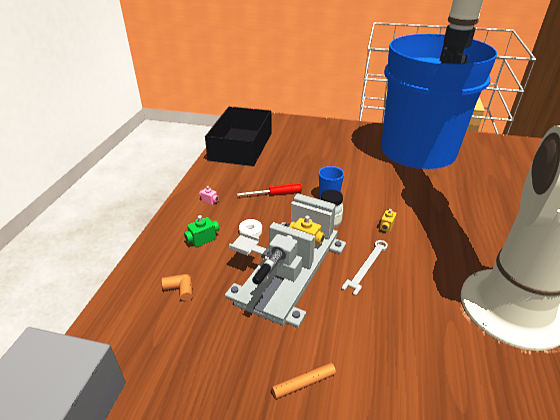

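The top view shows the vise with its fixed jaw near (330,245), the valve at (305,247), the dish at (259,184) and the crank knob at (180,222). The jar is at (365,268), the spool at (316,178), and the look-alikes are elsewhere. I'll enlarge this area.

```bash
python3 - <<'E'
import cv2
t=cv2.imread("pics/top0.png")[160:300,160:360]
cv2.imwrite("pics/tc.png",cv2.resize(t,None,fx=4,fy=4,interpolation=cv2.INTER_CUBIC))
t=cv2.imread("pics/side0.png")[185:335,215:355]
cv2.imwrite("pics/sc.png",cv2.resize(t,None,fx=4,fy=4,interpolation=cv2.INTER_CUBIC))
E
cat > h.py <<'E'
import numpy as np
from scipy.spatial.transform import Rotation as R
from workcell import *
def ray(n,u,v):
    c=get_calibration(n); d=R.from_quat(c["attitude"]).apply([(u-c["cx"])/c["fx"],(v-c["cy"])/c["fy"],1]); return np.array(c["xyz"]),d
def atz(n,u,v,z):
    o,d=ray(n,u,v); return o+d*(z-o[2])/d[2]
def proj(n,p):
    c=get_calibration(n); q=R.from_quat(c["attitude"]).inv().apply(np.asarray(p)-c["xyz"]); return q[0]/q[2]*c["fx"]+c["cx"],q[1]/q[2]*c["fy"]+c["cy"]
E
```

```text
(no output)
```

View pics/tc.png

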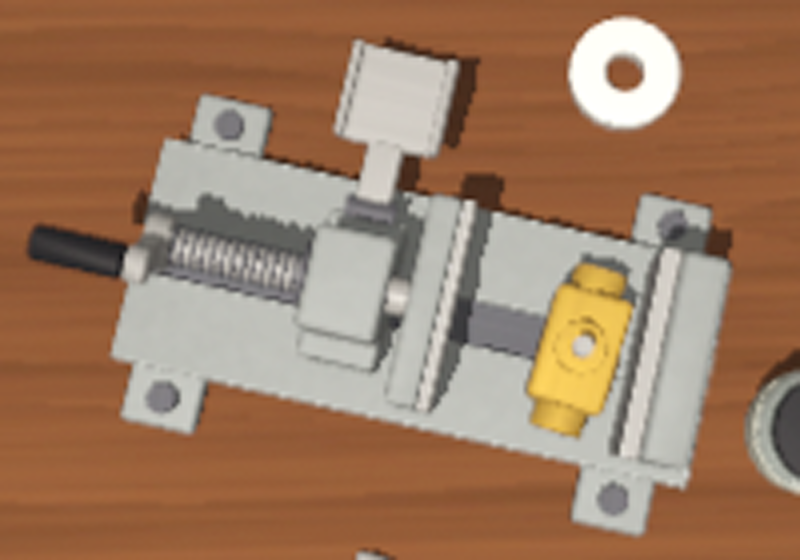

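View pics/sc.png

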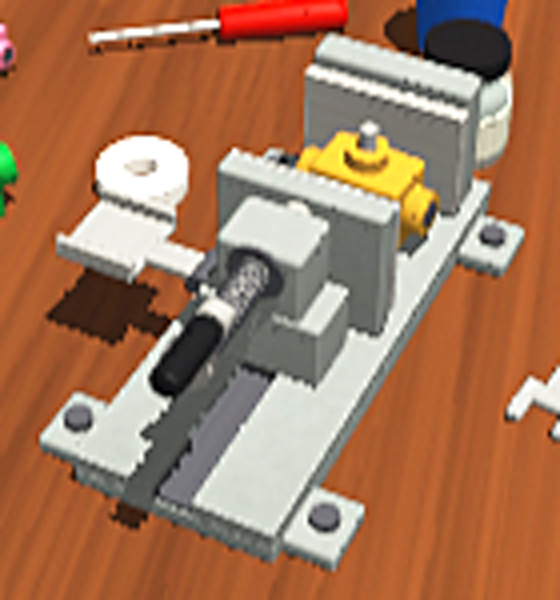

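The crop shows the following, in crop pixels:
- **Bed corners:** (168,138), (112,357) and (688,487)
- **Dish:** about (400,97)
- **Knob:** from (30,242) to (125,258)
- **Valve:** centre (580,345)
- **Faces (top edges):** moving face (472,203)–(425,410), fixed facing (665,250)–(620,455)

```bash
python3 - <<'E'
from h import *
T=lambda u,v,z: atz("top",160+u/4-.375,160+v/4-.375,z)
P=[T(168,138,25),T(112,357,25),T(688,487,25)]
for p in P: print(p.round(1))
w=P[0]-P[1]; l=P[2]-P[1]
print("W",np.linalg.norm(w),"L",np.linalg.norm(l),np.arctan2(w[1],w[0]),np.arctan2(-l[0],l[1]) )
ex=w/np.linalg.norm(w); ln=l/np.linalg.norm(l); ey=-ln
perp=np.array([-ey[1]*-1,ey[0]*-1,0]) # ex from ey: rotate -90
a1=np.arctan2(ex[1],ex[0]); a2=np.arctan2(perp[1],perp[0]); print("yaw",a1,a2)
yaw=(310*a2+120*a1)/430
Rz=R.from_euler("z",yaw)
mid=(P[0]+P[2])/2; 
org=mid*1; org[2]=0; print("org",org, yaw)
V=lambda p:(Rz.inv().apply(p-org)).round(1)
pts=dict(dish=T(400,97,68),d1=T(360,45,78),d2=T(458,62,78),d3=T(338,137,78),d4=T(435,156,78),knobtip=T(30,242,140),knobroot=T(125,258,140),stem=T(582,345,100),
 mj1=T(475,205,115),mj2=T(428,410,115),fj1=T(668,250,115),fj2=T(618,455,115),fb1=T(733,260,115),spool=T(625,73,18),blk=T(330,225,115),
 vb=T(555,285,75),vb2=T(632,300,75),vb3=T(528,393,75),vb4=T(600,412,75))
for k,p in pts.items(): print(k,p.round(1),V(p))
for p in [(org+Rz.apply([0,155,140])),(org+Rz.apply([0,200,140]))]: print(proj("side",p))
s=get_state(); print(R.from_quat(s["tool_rot"]).as_matrix().round(3))
E
```

```text
[585.5 131.6  25. ]
[469.6 160.7  25. ]
[ 395.9 -140.    25. ]
W 119.46140442298633 L 309.6097515948627 -0.24541859801946195 2.9013379523396137
yaw -0.24541859801946195 -0.2402547012501797
org [490.68504835  -4.20167168   0.        ] -0.24169578872067707
dish [597.6   6.4  68. ] [101.3  35.8  68. ]
d1 [622.9  25.9  78. ] [121.1  60.9  78. ]
d2 [613.3 -23.7  78. ] [123.7  10.5  78. ]
d3 [575.8  37.5  78. ] [72.6 60.9 78. ]
d4 [565.2 -11.3  78. ] [74.1 11.  78. ]
knobtip [518.4 176.9 140. ] [-16.4 182.5 140. ]
knobroot [510.1 132.7 140. ] [-13.9 137.6 140. ]
stem [467.6 -81.8 100. ] [ -3.9 -80.9 100. ]
mj1 [535.3 -30.9 115. ] [ 49.7 -15.2 115. ]
mj2 [437.3  -6.7 115. ] [-51.2 -15.2 115. ]
fj1 [ 511.8 -123.6  115. ] [  49.1 -110.9  115. ]
fj2 [414.2 -96.8 115. ] [ -52.1 -108.2  115. ]
fb1 [ 506.4 -154.9  115. ] [  51.3 -142.5  115. ]
spool [ 618.1 -113.7   18. ] [150.  -75.8  18. ]
blk [526.8  39.1 115. ] [ 24.7  50.7 115. ]
vb [499.1 -70.5  75. ] [ 24.1 -62.3  75. ]
vb2 [ 490.9 -109.    75. ] [  25.3 -101.7   75. ]
vb3 [445.4 -55.8  75. ] [-31.7 -60.9  75. ]
vb4 [435.2 -91.5  75. ] [-32.9 -98.   75. ]
(np.float64(254.88160324633444), np.float64(268.5931636344376))
(np.float64(242.81655026759893), np.float64(284.2411616880914))
[[ 0.975  0.224 -0.   ]
 [ 0.224 -0.975  0.002]
 [ 0.    -0.002 -1.   ]]
```

The knob sits about 15 mm towards -x, so the crank starts near 0.38 rad. The valve is about 8 mm off the facing. Next I'll triangulate the knob and check whether the bucket is in the way of the approach.

```bash
python3 - <<'E'
from h import *
yaw=-0.2417; Rz=R.from_euler("z",yaw); org=np.array([490.7,-4.2,0])
def tri(a,b):
    o1,d1=ray("top",*a);o2,d2=ray("side",*b)
    A=np.stack([d1,-d2],1); t=np.linalg.lstsq(A,o2-o1,rcond=None)[0]
    p,q=o1+t[0]*d1,o2+t[1]*d2; return (p+q)/2,np.linalg.norm(p-q)
S=lambda u,v:(215+u/4-.375,185+v/4-.375); T=lambda u,v:(160+u/4-.375,160+v/4-.375)
for n,a,b in [("knobtip",T(33,242),S(168,385)),("knobroot",T(122,259),S(213,328)),("stem",T(582,345),S(369,130))]:
    p,e=tri(a,b); print(n,p.round(1),e.round(1),Rz.inv().apply(p-org).round(1))
print("tcp px",proj("side",get_state()["position"]),proj("top",get_state()["position"]))
# bucket: base front px, rim pts
for u,v in [(420,163),(384,150),(470,130)]: print("base",atz("side",u,v,0).round())
for z in (0,150,300): print(z,atz("top",522,370,z).round(),[atz("side",u,v,z).round() for u,v in [(388,55),(495,55),(440,73)]])
for z in (0,150,300): print("cyl top",z,[atz("top",u,v,z).round() for u,v in [(522,385),(545,330),(559,322)]])
# arm: required moves
a=R.from_matrix(np.stack([Rz.apply([0,1,0]),Rz.apply([1,0,0]),[0,0,-1]],1)); s=get_state(); c=R.from_quat(s["tool_rot"])
print("twist",(c.inv()*a).as_rotvec()); 
for nm,v in dict(dish=[98,36,68],knob=[-15,160,137]).items():
    p=org+Rz.apply(v); print(nm,p.round(1),"offs",c.inv().apply(p-s["position"]).round(1))
E
```

```text
knobtip [517.4 175.5 139.2] 2.1 [-17.1 180.8 139.2]
knobroot [507.6 134.1 138.4] 4.5 [-16.7 138.3 138.4]
stem [466.7 -81.9 100.9] 1.7 [ -4.8 -81.2 100.9]
tcp px (np.float64(444.8062024520263), np.float64(88.57658719436014)) (np.float64(656.4092042161494), np.float64(435.5603712488164))
base [ 173. -574.    0.]
base [ 291. -636.    0.]
base [ -14. -860.    0.]
0 [ 201. -541.    0.] [array([  305., -1694.,     0.]), array([ -252., -1817.,     0.]), array([   52., -1466.,     0.])]
150 [ 235. -464.  150.] [array([  315., -1193.,   150.]), array([ -124., -1290.,   150.]), array([  116., -1013.,   150.])]
300 [ 268. -387.  300.] [array([ 326., -692.,  300.]), array([   3., -763.,  300.]), array([ 180., -560.,  300.])]
cyl top 0 [array([ 171., -538.,   -0.]), array([ 283., -597.,    0.]), array([ 299., -629.,    0.])]
cyl top 150 [array([ 209., -462.,  150.]), array([ 304., -512.,  150.]), array([ 318., -539.,  150.])]
cyl top 300 [array([ 247., -385.,  300.]), array([ 325., -426.,  300.]), array([ 336., -449.,  300.])]
twist [-1.56303379e-03 -1.03424622e-03 -1.10330635e+00]
dish [594.5   7.3  68. ] offs [ 581.1 -523.1  163.3]
knob [514.4 154.7 137. ] offs [ 536.1 -684.9   94.6]
```

The gripper starts inside the bucket: the TCP projects to (445,89) in the side view, behind the bucket's front wall. I'll lift straight up first.

Emit:
move_arm(increments=[{"grip": -1, "offset": [0, 0, -35], "twist": [0, 0, 0]}, {"grip": -1, "offset": [0, 0, -75], "twist": [0, 0, 0]}, {"grip": -1, "offset": [0, 0, -115], "twist": [0, 0, 0]}, {"grip": -1, "offset": [0, 0, -150], "twist": [0, 0, 0]}, {"grip": -1, "offset": [0, 0, -170], "twist": [0, 0, 0]}], grip_force=40)

```text
clock: 0.6
position: [145.9, -634.1, 404.6]
tool_rot: [0.994, 0.113, 0.0, 0.002]
ft_force: [-0.3, -0.3, -0.1]
finger_gap: 0.143
grasp_force: 0.0
```

Emit:
move_arm(increments=[{"grip": -1, "offset": [34, -31, 0], "twist": [0, 0, -0.074]}, {"grip": -1, "offset": [69, -62, 0], "twist": [0, 0, -0.147]}, {"grip": -1, "offset": [103, -93, 0], "twist": [0, 0, -0.22]}, {"grip": -1, "offset": [137, -124, 0], "twist": [0, 0, -0.294]}, {"grip": -1, "offset": [171, -154, 0], "twist": [0, 0, -0.367]}])

```text
clock: 1.1
position: [278.4, -443.1, 400.9]
tool_rot: [0.956, 0.294, -0.0, -0.0]
ft_force: [0.6, -0.4, -0.2]
finger_gap: -0.001
grasp_force: 0.0
```

Emit:
move_arm(increments=[{"grip": -1, "offset": [43, -16, 5], "twist": [0, 0, -0.074]}, {"grip": -1, "offset": [86, -33, 15], "twist": [0, 0, -0.147]}, {"grip": -1, "offset": [129, -50, 25], "twist": [0, 0, -0.22]}, {"grip": -1, "offset": [172, -66, 40], "twist": [0, 0, -0.294]}, {"grip": -1, "offset": [215, -83, 50], "twist": [0, 0, -0.367]}])

```text
clock: 1.6
position: [409.8, -254.4, 350.4]
tool_rot: [0.886, 0.463, -0.0, -0.0]
ft_force: [0.4, -0.8, 0.3]
finger_gap: 0.001
grasp_force: 0.0
```

Emit:
move_arm(increments=[{"grip": -1, "offset": [45, 0, 16], "twist": [0, 0, -0.074]}, {"grip": -1, "offset": [90, 0, 32], "twist": [0, 0, -0.147]}, {"grip": -1, "offset": [135, 0, 48], "twist": [0, 0, -0.22]}, {"grip": -1, "offset": [180, 0, 64], "twist": [0, 0, -0.294]}, {"grip": -1, "offset": [225, 0, 80], "twist": [0, 0, -0.366]}])

```text
clock: 2.1
position: [539.3, -70.7, 270.4]
tool_rot: [0.788, 0.616, -0.0, 0.0]
ft_force: [0.9, -0.6, 0.5]
finger_gap: 0.001
grasp_force: 0.0
```

```bash
cat >> h.py <<'E'
yaw=-0.2417; Rz=R.from_euler("z",yaw); org=np.array([490.7,-4.2,0])
A=R.from_matrix(np.stack([Rz.apply([0,1,0]),Rz.apply([1,0,0]),[0,0,-1]],1))
def st(goal=None):
    s=get_state(); c=R.from_quat(s["tool_rot"])
    print("t",round(s["clock"],2),"vise",Rz.inv().apply(s["position"]-org).round(1),"F",Rz.inv().apply(s["ft_force"]).round(1),"tw",(c.inv()*A).as_rotvec().round(3))
    if goal is not None: print("off",c.inv().apply(org+Rz.apply(goal)-s["position"]).round(1))
E
python3 -c "
from h import *
st([98,34,95])"
```

```text
t 2.1 vise [ 63.1 -52.9 270.4] F [ 1.  -0.4  0.5] tw [-0.     0.    -0.001]
off [ 87.   34.9 175.4]
```

Emit:
move_arm(increments=[{"grip": -1, "offset": [25, 10, 35], "twist": [0, 0, 0]}, {"grip": -1, "offset": [50, 20, 72], "twist": [0, 0, 0]}, {"grip": -1, "offset": [72, 30, 110], "twist": [0, 0, 0]}, {"grip": -1, "offset": [87, 35, 145], "twist": [0, 0, 0]}, {"grip": -1, "offset": [87, 35, 175], "twist": [0, 0, 0]}])

```text
clock: 2.6
position: [593.8, 7.5, 94.1]
tool_rot: [0.787, 0.617, 0.0, -0.001]
ft_force: [-0.4, -0.1, 0.3]
finger_gap: -0.001
grasp_force: 0.0
```

```bash
python3 -c "
from h import *
import cv2
st()
t=camera('top')[140:260,200:360]; s=camera('side')[185:305,215:375]
cv2.imwrite('pics/c1.png',cv2.resize(np.vstack([t,s]),None,fx=2.5,fy=2.5,interpolation=cv2.INTER_CUBIC))"
```

```text
t 2.6 vise [97.3 36.1 94.1] F [-0.3 -0.2  0.3] tw [-0.001 -0.002  0.001]
```

View pics/c1.png

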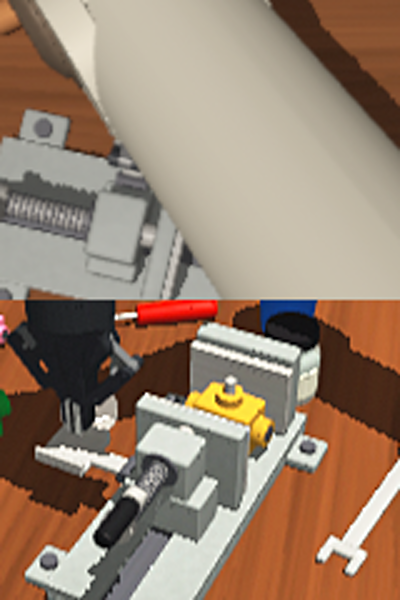

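In the side view the shut fingertips are centred over the dish at about (80,430) in the composite. I'll press down.

Emit:
move_arm(increments=[{"grip": -1, "offset": [0, 0, 10], "twist": [0, 0, 0]}, {"grip": -1, "offset": [0, 0, 18], "twist": [0, 0, 0]}, {"grip": -1, "offset": [0, 0, 24], "twist": [0, 0, 0]}, {"grip": -1, "offset": [0, 0, 28], "twist": [0, 0, 0]}, {"grip": -1, "offset": [0, 0, 30], "twist": [0, 0, 0]}])

```text
clock: 3.2
position: [594.3, 3.4, 66.8]
tool_rot: [0.788, 0.615, 0.0, 0.001]
ft_force: [-0.9, -0.3, 4.0]
finger_gap: -0.002
grasp_force: 2.0
```

```bash
python3 -c "
from h import *
st()"
```

```text
t 3.2 vise [98.7 32.2 66.8] F [-0.8 -0.5  4. ] tw [ 0.001  0.    -0.004]
```

Emit:
move_arm(increments=[{"grip": -1, "offset": [0, 0, 3], "twist": [0, 0, 0]}, {"grip": -1, "offset": [0, 0, 6], "twist": [0, 0, 0]}, {"grip": -1, "offset": [0, 0, 9], "twist": [0, 0, 0]}, {"grip": -1, "offset": [0, 0, 10], "twist": [0, 0, 0]}, {"grip": -1, "offset": [0, 0, 10], "twist": [0, 0, 0]}])

```text
clock: 3.7
position: [594.1, 3.6, 57.9]
tool_rot: [0.788, 0.615, -0.0, 0.001]
ft_force: [-5.4, -2.1, 11.7]
finger_gap: -0.001
grasp_force: 5.9
```

```bash
python3 -c "
from h import *
st()"
```

```text
t 3.7 vise [98.5 32.3 57.9] F [-4.7 -3.4 11.7] tw [ 0.001  0.001 -0.004]
```

Emit:
move_arm(increments=[{"grip": -1, "offset": [-3, 0, 0], "twist": [0, 0, 0]}, {"grip": -1, "offset": [-6, 0, 0], "twist": [0, 0, 0]}, {"grip": -1, "offset": [-9, 0, 0], "twist": [0, 0, 0]}, {"grip": -1, "offset": [-12, 0, 0], "twist": [0, 0, 0]}, {"grip": -1, "offset": [-15, 0, 0], "twist": [0, 0, 0]}])

```text
clock: 4.2
position: [591.5, -7.0, 58.8]
tool_rot: [0.788, 0.616, 0.002, -0.0]
ft_force: [-2.3, 5.2, 12.7]
finger_gap: 0.001
grasp_force: 5.8
```

```bash
python3 -c "
from h import *
st()"
```

```text
t 4.2 vise [98.6 21.4 58.8] F [-3.5  4.5 12.7] tw [ 0.003 -0.004 -0.001]
```

Emit:
move_arm(increments=[{"grip": -1, "offset": [-4, 0, 0], "twist": [0, 0, 0]}, {"grip": -1, "offset": [-8, 0, 0], "twist": [0, 0, 0]}, {"grip": -1, "offset": [-12, 0, 0], "twist": [0, 0, 0]}, {"grip": -1, "offset": [-15, 0, 0], "twist": [0, 0, 0]}, {"grip": -1, "offset": [-18, 0, 0], "twist": [0, 0, 0]}])

```text
clock: 4.7
position: [587.2, -24.7, 58.7]
tool_rot: [0.788, 0.616, 0.002, -0.0]
ft_force: [-3.3, 4.8, 12.4]
finger_gap: -0.002
grasp_force: 5.8
```

```bash
python3 -c "
from h import *
import cv2
st()
s=camera('side')[185:335,215:355]
cv2.imwrite('pics/c2.png',cv2.resize(s,None,fx=4,fy=4,interpolation=cv2.INTER_CUBIC))"
```

```text
t 4.7 vise [98.6  3.2 58.7] F [-4.3  3.8 12.4] tw [ 0.003 -0.004 -0.001]
```

View pics/c2.png

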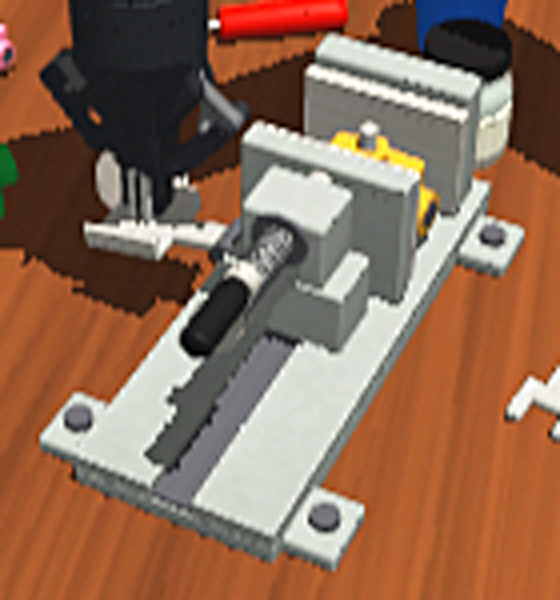

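The jaw is sliding: its back top-right corner moved from (398,212) to (419,178), and the knob tip moved from about (168,385) to (197,345). I'll work out how far it has gone.

```bash
python3 -c "
from h import *
S=lambda u,v,z:Rz.inv().apply(atz('side',215+u/4-.375,185+v/4-.375,z)-org).round(1)
print(S(398,212,115),S(419,178,115)); print(S(220,155,115),S(244,127,115)); print(S(168,385,139),S(197,345,139))
print(S(472,113,115), S(369,130,100))"
```

```text
[-55.3  -6.2 115. ] [-54.4 -37.9 115. ]
[ 53.5  -5.8 115. ] [ 53.1 -34.7 115. ]
[-18.  180.4 139. ] [-17.7 151.7 139. ]
[ -59.3 -106.5  115. ] [ -5.2 -82.4 100. ]
```

Emit:
move_arm(increments=[{"grip": -1, "offset": [-2, 0, 0], "twist": [0, 0, 0]}, {"grip": -1, "offset": [-4, 0, 0], "twist": [0, 0, 0]}, {"grip": -1, "offset": [-6, 0, 0], "twist": [0, 0, 0]}, {"grip": -1, "offset": [-8, 0, 0], "twist": [0, 0, 0]}, {"grip": -1, "offset": [-9, 0, 0], "twist": [0, 0, 0]}])

```text
clock: 5.25
position: [584.9, -33.7, 58.6]
tool_rot: [0.788, 0.616, 0.002, -0.0]
ft_force: [-3.4, 5.3, 12.7]
finger_gap: -0.002
grasp_force: 5.8
```

Emit:
move_arm(increments=[{"grip": -1, "offset": [-1, 0, 0], "twist": [0, 0, 0]}, {"grip": -1, "offset": [-2, 0, 0], "twist": [0, 0, 0]}, {"grip": -1, "offset": [-3, 0, 0], "twist": [0, 0, 0]}, {"grip": -1, "offset": [-4, 0, 0], "twist": [0, 0, 0]}, {"grip": -1, "offset": [-5, 0, 0], "twist": [0, 0, 0]}])

```text
clock: 5.75
position: [583.8, -38.3, 58.7]
tool_rot: [0.788, 0.616, 0.002, -0.0]
ft_force: [-2.3, 5.3, 12.6]
finger_gap: 0.002
grasp_force: 5.8
```

```bash
python3 -c "
from h import *
st()"
```

```text
t 5.75 vise [ 98.6 -10.8  58.7] F [-3.5  4.6 12.6] tw [ 0.003 -0.004 -0.001]
```

Emit:
move_arm(increments=[{"grip": -1, "offset": [-1, 0, 0], "twist": [0, 0, 0]}, {"grip": -1, "offset": [-2, 0, 0], "twist": [0, 0, 0]}, {"grip": -1, "offset": [-3, 0, 0], "twist": [0, 0, 0]}, {"grip": -1, "offset": [-4, 0, 0], "twist": [0, 0, 0]}, {"grip": -1, "offset": [-5, 0, 0], "twist": [0, 0, 0]}])

```text
clock: 6.25
position: [583.0, -41.9, 58.8]
tool_rot: [0.787, 0.617, 0.003, -0.0]
ft_force: [-2.6, 6.3, 12.4]
finger_gap: 0.005
grasp_force: 5.8
```

Emit:
move_arm(increments=[{"grip": -1, "offset": [-1, 0, 0], "twist": [0, 0, 0]}, {"grip": -1, "offset": [-2, 0, 0], "twist": [0, 0, 0]}, {"grip": -1, "offset": [-3, 0, 0], "twist": [0, 0, 0]}, {"grip": -1, "offset": [-4, 0, 0], "twist": [0, 0, 0]}, {"grip": -1, "offset": [-5, 0, 0], "twist": [0, 0, 0]}])

```text
clock: 6.75
position: [583.0, -46.9, 59.2]
tool_rot: [0.787, 0.616, 0.004, 0.0]
ft_force: [1.5, 8.2, 11.9]
finger_gap: -0.005
grasp_force: 5.6
```

```bash
python3 -c "
from h import *
st()"
```

```text
t 6.75 vise [ 99.8 -19.4  59.2] F [-0.5  8.4 11.9] tw [ 0.005 -0.006 -0.001]
```

Emit:
move_arm(increments=[{"grip": -1, "offset": [-0.6, 0, 0], "twist": [0, 0, 0]}, {"grip": -1, "offset": [-1.2, 0, 0], "twist": [0, 0, 0]}, {"grip": -1, "offset": [-1.8, 0, 0], "twist": [0, 0, 0]}, {"grip": -1, "offset": [-2.4, 0, 0], "twist": [0, 0, 0]}, {"grip": -1, "offset": [-3, 0, 0], "twist": [0, 0, 0]}])

```text
clock: 7.25
position: [582.5, -49.3, 59.3]
tool_rot: [0.787, 0.617, 0.004, 0.0]
ft_force: [0.7, 7.0, 12.6]
finger_gap: 0.001
grasp_force: 5.6
```

```bash
python3 -c "
from h import *
st()"
```

```text
t 7.25 vise [ 99.9 -21.9  59.3] F [-0.9  7.  12.6] tw [ 0.006 -0.006 -0.   ]
```

Emit:
move_arm(increments=[{"grip": -1, "offset": [-0.6, 0, 0], "twist": [0, 0, 0]}, {"grip": -1, "offset": [-1.2, 0, 0], "twist": [0, 0, 0]}, {"grip": -1, "offset": [-1.8, 0, 0], "twist": [0, 0, 0]}, {"grip": -1, "offset": [-2.4, 0, 0], "twist": [0, 0, 0]}, {"grip": -1, "offset": [-3, 0, 0], "twist": [0, 0, 0]}])

```text
clock: 7.75
position: [581.7, -52.3, 59.3]
tool_rot: [0.787, 0.617, 0.004, 0.0]
ft_force: [-0.2, 7.4, 11.2]
finger_gap: -0.001
grasp_force: 5.6
```

```bash
python3 -c "
from h import *
st()"
```

```text
t 7.75 vise [ 99.9 -24.9  59.3] F [-2.   7.1 11.2] tw [ 0.006 -0.006 -0.   ]
```

Emit:
move_arm(increments=[{"grip": -1, "offset": [-0.6, 0, 0], "twist": [0, 0, 0]}, {"grip": -1, "offset": [-1.2, 0, 0], "twist": [0, 0, 0]}, {"grip": -1, "offset": [-1.8, 0, 0], "twist": [0, 0, 0]}, {"grip": -1, "offset": [-2.4, 0, 0], "twist": [0, 0, 0]}, {"grip": -1, "offset": [-3, 0, 0], "twist": [0, 0, 0]}])

```text
clock: 8.25
position: [581.7, -54.7, 59.5]
tool_rot: [0.787, 0.617, 0.005, 0.0]
ft_force: [1.5, 8.7, 11.7]
finger_gap: 0.002
grasp_force: 7.2
```

```bash
python3 -c "
from h import *
st()"
```

```text
t 8.25 vise [100.5 -27.2  59.5] F [-0.6  8.8 11.7] tw [ 0.007 -0.007 -0.   ]
```

Emit:
move_arm(increments=[{"grip": -1, "offset": [-0.5, 0, 0], "twist": [0, 0, 0]}, {"grip": -1, "offset": [-1, 0, 0], "twist": [0, 0, 0]}, {"grip": -1, "offset": [-1.5, 0, 0], "twist": [0, 0, 0]}, {"grip": -1, "offset": [-2, 0, 0], "twist": [0, 0, 0]}, {"grip": -1, "offset": [-2, 0, 0], "twist": [0, 0, 0]}])

```text
clock: 8.75
position: [581.7, -54.8, 59.7]
tool_rot: [0.787, 0.617, 0.006, -0.0]
ft_force: [1.9, 11.6, 11.4]
finger_gap: -0.001
grasp_force: 7.7
```

```bash
python3 -c "
from h import *
st()"
```

```text
t 8.75 vise [100.5 -27.3  59.7] F [-0.9 11.7 11.4] tw [ 0.007 -0.01   0.001]
```

The jaw has stopped at y = -27 with the force climbing to 11.7 N, so the valve is against the fixed jaw. I'll press slightly more, then let the lever up while keeping that push.

Emit:
move_arm(increments=[{"grip": -1, "offset": [-0.5, 0, 0], "twist": [0, 0, 0]}, {"grip": -1, "offset": [-1, 0, 0], "twist": [0, 0, 0]}, {"grip": -1, "offset": [-1.5, 0, 0], "twist": [0, 0, 0]}, {"grip": -1, "offset": [-2, 0, 0], "twist": [0, 0, 0]}, {"grip": -1, "offset": [-2, 0, 0], "twist": [0, 0, 0]}])

```text
clock: 9.25
position: [581.7, -54.9, 59.9]
tool_rot: [0.786, 0.618, 0.007, -0.001]
ft_force: [2.3, 14.4, 10.1]
finger_gap: 0.001
grasp_force: 8.6
```

```bash
python3 -c "
from h import *
st()"
```

```text
t 9.25 vise [100.5 -27.5  59.9] F [-1.2 14.5 10.1] tw [ 0.008 -0.012  0.002]
```

Emit:
move_arm(increments=[{"grip": -1, "offset": [0, 0, -2], "twist": [0, 0, 0]}, {"grip": -1, "offset": [0, 0, -4], "twist": [0, 0, 0]}, {"grip": -1, "offset": [0, 0, -6], "twist": [0, 0, 0]}, {"grip": -1, "offset": [0, 0, -8], "twist": [0, 0, 0]}, {"grip": -1, "offset": [0, 0, -9], "twist": [0, 0, 0]}])

```text
clock: 9.75
position: [581.2, -54.9, 68.0]
tool_rot: [0.786, 0.618, 0.007, -0.001]
ft_force: [5.1, 15.7, 0.1]
finger_gap: -0.001
grasp_force: 8.0
```

```bash
python3 -c "
from h import *
st()"
```

```text
t 9.75 vise [100.  -27.6  68. ] F [ 1.2 16.5  0.1] tw [ 0.007 -0.012  0.003]
```

Emit:
move_arm(increments=[{"grip": -1, "offset": [5, 0, 0], "twist": [0, 0, 0]}, {"grip": -1, "offset": [13, 0, 0], "twist": [0, 0, 0]}, {"grip": -1, "offset": [17, 0, -25], "twist": [0, 0, 0]}, {"grip": -1, "offset": [17, 0, -65], "twist": [0, 0, 0]}, {"grip": -1, "offset": [17, 0, -115], "twist": [0, 0, 0]}])

```text
clock: 10.25
position: [578.9, -47.5, 179.5]
tool_rot: [0.788, 0.615, -0.002, -0.002]
ft_force: [0.5, -1.0, -0.3]
finger_gap: -0.0
grasp_force: 0.0
```

```bash
python3 -c "
from h import *
st([-16,106,185])
import cv2
s=camera('side')[185:335,215:355]
cv2.imwrite('pics/c3.png',cv2.resize(s,None,fx=4,fy=4,interpolation=cv2.INTER_CUBIC))"
```

```text
t 10.25 vise [ 96.  -21.  179.5] F [ 0.7 -0.9 -0.3] tw [-0.005  0.001 -0.003]
off [ 126.6 -112.4   -5. ]
```

View pics/c3.png

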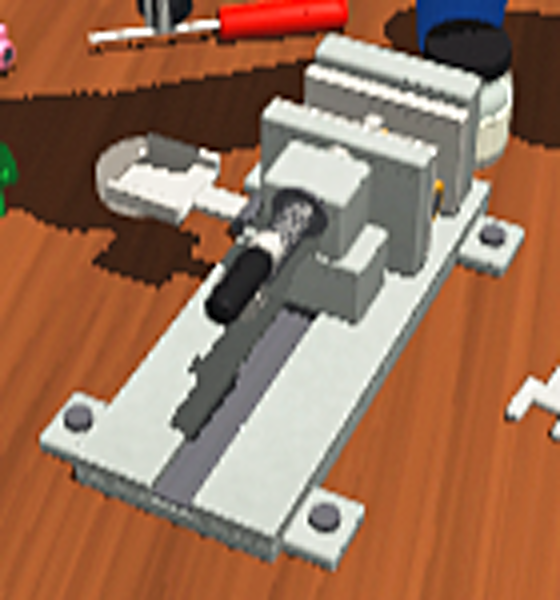

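The jaw is now up to the valve and the lever is up. The knob runs from its tip at about (222,308) to its root at (265,260).

```bash
python3 -c "
from h import *
S=lambda u,v,z:Rz.inv().apply(atz('side',215+u/4-.375,185+v/4-.375,z)-org).round(1)
print(S(222,308,139),S(265,260,139),S(419,178,115),S(434,147,115),S(263,102,115))"
```

```text
[-16.6 124.1 139. ] [-19.9  83.9 139. ] [-54.4 -37.9 115. ] [-51.5 -67.2 115. ] [ 54.  -60.9 115. ]
```

Emit:
move_arm(increments=[{"grip": -0.3, "offset": [25, -22, 0], "twist": [0, 0, 0]}, {"grip": -0.1, "offset": [55, -48, 0], "twist": [0, 0, 0]}, {"grip": -0.1, "offset": [85, -76, 0], "twist": [0, 0, 0]}, {"grip": -0.1, "offset": [112, -100, 0], "twist": [0, 0, 0]}, {"grip": -0.1, "offset": [126, -113, 0], "twist": [0, 0, 0]}])

```text
clock: 10.8
position: [499.7, 105.1, 180.3]
tool_rot: [0.787, 0.617, -0.0, -0.0]
ft_force: [-0.3, -0.2, -0.4]
finger_gap: 0.451
grasp_force: 0.0
```

```bash
python3 -c "
from h import *
st([-16,106,119])"
```

```text
t 10.8 vise [-17.4 108.3 180.3] F [-0.3 -0.3 -0.4] tw [-0.001  0.     0.   ]
off [-2.3  1.4 61.3]
```

Emit:
move_arm(increments=[{"grip": -0.1, "offset": [-2, 0, 20], "twist": [0, 0, 0]}, {"grip": -0.1, "offset": [-3, 0, 40], "twist": [0, 0, 0]}, {"grip": -0.1, "offset": [-3, 0, 55], "twist": [0, 0, 0]}, {"grip": -0.1, "offset": [-3, 0, 61], "twist": [0, 0, 0]}, {"grip": -0.1, "offset": [-3, 0, 61], "twist": [0, 0, 0]}])

```text
clock: 11.3
position: [500.5, 99.2, 118.5]
tool_rot: [0.788, 0.615, -0.001, -0.001]
ft_force: [-0.3, -0.2, 0.1]
finger_gap: 0.45
grasp_force: 0.0
```

```bash
python3 -c "
from h import *
st([-16,106,119])
import cv2
s=camera('side')[185:335,215:355]
cv2.imwrite('pics/c4.png',cv2.resize(s,None,fx=4,fy=4,interpolation=cv2.INTER_CUBIC))"
```

```text
t 11.3 vise [-15.2 102.7 118.5] F [-0.3 -0.3  0.1] tw [-0.002  0.    -0.004]
off [ 3.3 -0.8 -0.5]
```

View pics/c4.png

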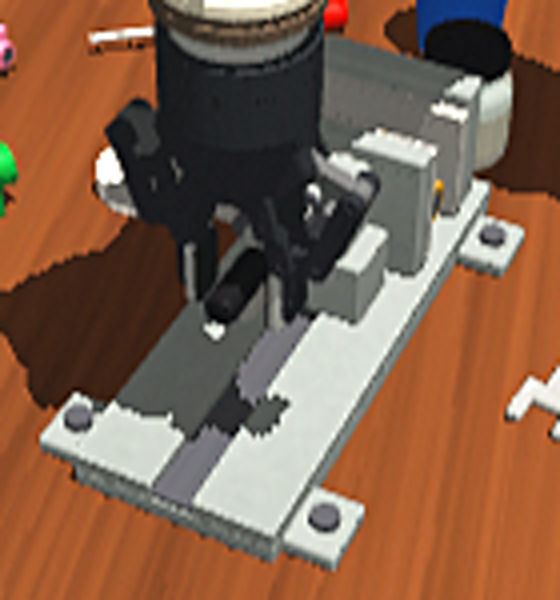

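The knob lies between the two fingers at (235,290), so I'll pinch it.

Emit:
move_arm(increments=[{"grip": -0.4, "offset": [0, 0, 0], "twist": [0, 0, 0]}, {"grip": -0.7, "offset": [0, 0, 0], "twist": [0, 0, 0]}, {"grip": -1, "offset": [0, 0, 0], "twist": [0, 0, 0]}, {"grip": -1, "offset": [0, 0, 0], "twist": [0, 0, 0]}, {"grip": -1, "offset": [0, 0, 0], "twist": [0, 0, 0]}], grip_force=50)

```text
clock: 11.85
position: [501.1, 99.9, 119.9]
tool_rot: [0.788, 0.616, 0.0, 0.0]
ft_force: [-3.7, 1.4, 5.1]
finger_gap: 0.193
grasp_force: 48.8
```

```bash
python3 -c "
from h import *
st();print(get_state()['finger_gap'],get_state()['grasp_force'])"
```

```text
t 11.85 vise [-14.8 103.6 119.9] F [-3.9  0.5  5.1] tw [ 0.    -0.    -0.003]
0.19267895745882027 48.81063401699066
```

Emit:
move_arm(increments=[{"grip": -1, "offset": [-0.1, -1.8, 0.8], "twist": [0, 0, 0]}, {"grip": -1, "offset": [-0.2, -3.7, 1.6], "twist": [0, 0, 0]}, {"grip": -1, "offset": [-0.2, -5.4, 2.6], "twist": [0, 0, 0]}, {"grip": -1, "offset": [-0.3, -7.1, 3.6], "twist": [0, 0, 0]}, {"grip": -1, "offset": [-0.4, -8.8, 4.7], "twist": [0, 0, 0]}])

```text
clock: 12.35
position: [496.5, 101.0, 117.3]
tool_rot: [0.788, 0.615, 0.003, 0.002]
ft_force: [-0.1, -2.0, 16.4]
finger_gap: 0.188
grasp_force: 49.7
```

```bash
cat >> h.py <<'E'
def cr():
    F=[];P=[]
    for _ in range(1):
        s=get_state(); F.append(Rz.inv().apply(s["ft_force"]));P.append(Rz.inv().apply(s["position"]-org))
    F=np.mean(F,0);P=np.mean(P,0); x,z=P[0],P[2]+19-100; f=np.arctan2(-x,z)
    t=np.array([-np.cos(f),-np.sin(f)]); n=np.array([-np.sin(f),np.cos(f)])
    print("phi",f.round(3),"r",np.hypot(x,z).round(1),"drag",(-(F[[0,2]]@t)).round(1),"rad",(F[[0,2]]@n).round(1),"P",P.round(1),"F",F.round(1),"gap",round(float(s["finger_gap"]),3),"t",round(s["clock"],2))
E
python3 -c "
from h import *
cr()"
```

```text
phi 0.494 r 41.3 drag 8.1 rad 14.2 P [-19.6 103.6 117.3] F [ 0.4 -2.  16.4] gap 0.188 t 12.35
```

Emit:
move_arm(increments=[{"grip": -1, "offset": [-0.1, -1.6, 0], "twist": [0, 0, 0]}, {"grip": -1, "offset": [-0.2, -3.1, 0.4], "twist": [0, 0, 0]}, {"grip": -1, "offset": [-0.2, -4.6, 1.2], "twist": [0, 0, 0]}, {"grip": -1, "offset": [-0.3, -6, 2.4], "twist": [0, 0, 0]}, {"grip": -1, "offset": [-0.4, -7.3, 3.8], "twist": [0, 0, 0]}])

```text
clock: 12.85
position: [489.7, 102.3, 113.0]
tool_rot: [0.788, 0.615, 0.003, 0.002]
ft_force: [2.9, -1.0, 8.6]
finger_gap: 0.197
grasp_force: 49.2
```

```bash
python3 -c "
from h import *
cr()"
```

```text
phi 0.691 r 41.5 drag 7.9 rad 4.6 P [-26.5 103.2 113. ] F [ 3.1 -0.2  8.6] gap 0.197 t 12.85
```

Emit:
move_arm(increments=[{"grip": -1, "offset": [-0.1, -1.3, 1.5], "twist": [0, 0, 0]}, {"grip": -1, "offset": [-0.2, -2.5, 3.2], "twist": [0, 0, 0]}, {"grip": -1, "offset": [-0.2, -3.6, 4.9], "twist": [0, 0, 0]}, {"grip": -1, "offset": [-0.3, -4.6, 6.6], "twist": [0, 0, 0]}, {"grip": -1, "offset": [-0.4, -5.4, 8.4], "twist": [0, 0, 0]}])

```text
clock: 13.35
position: [482.3, 103.8, 104.2]
tool_rot: [0.788, 0.615, 0.002, 0.001]
ft_force: [-2.0, -0.6, 11.8]
finger_gap: 0.19
grasp_force: 49.6
```

```bash
python3 -c "
from h import *
cr()"
```

```text
phi 0.972 r 41.2 drag 8.7 rad 8.2 P [-34.  102.8 104.2] F [-1.8 -1.1 11.8] gap 0.19 t 13.35
```

Emit:
move_arm(increments=[{"grip": -1, "offset": [-0.1, -1.4, 1.6], "twist": [0, 0, 0]}, {"grip": -1, "offset": [-0.2, -2.6, 3.4], "twist": [0, 0, 0]}, {"grip": -1, "offset": [-0.2, -3.6, 5.3], "twist": [0, 0, 0]}, {"grip": -1, "offset": [-0.3, -4.4, 7.2], "twist": [0, 0, 0]}, {"grip": -1, "offset": [-0.4, -5, 9.2], "twist": [0, 0, 0]}])

```text
clock: 13.85
position: [477.8, 104.5, 94.9]
tool_rot: [0.788, 0.615, 0.002, 0.002]
ft_force: [0.1, 0.1, 11.8]
finger_gap: 0.192
grasp_force: 49.5
```

```bash
python3 -c "
from h import *
cr()"
```

```text
phi 1.224 r 41.0 drag 11.1 rad 4.0 P [-38.6 102.5  94.9] F [ 0.   0.1 11.8] gap 0.192 t 13.85
```

Emit:
move_arm(increments=[{"grip": -1, "offset": [0, -0.2, 0.8], "twist": [0, 0, 0]}, {"grip": -1, "offset": [-0.1, -0.3, 1.6], "twist": [0, 0, 0]}, {"grip": -1, "offset": [-0.1, -0.4, 2.4], "twist": [0, 0, 0]}, {"grip": -1, "offset": [-0.1, -0.5, 3.2], "twist": [0, 0, 0]}, {"grip": -1, "offset": [-0.2, -0.6, 4], "twist": [0, 0, 0]}])

```text
clock: 14.35
position: [476.7, 104.6, 90.8]
tool_rot: [0.788, 0.615, 0.002, 0.001]
ft_force: [-0.7, 0.2, 10.7]
finger_gap: 0.188
grasp_force: 49.5
```

```bash
python3 -c "
from h import *
cr()
import cv2
camera('top')
cr()"
```

```text
phi 1.328 r 40.9 drag 10.2 rad 3.3 P [-39.7 102.3  90.8] F [-0.8  0.  10.7] gap 0.188 t 14.35
phi 1.331 r 40.9 drag 9.3 rad 3.5 P [-39.7 102.3  90.7] F [-1.2 -0.3  9.8] gap 0.19 t 14.4
```

Emit:
move_arm(increments=[{"grip": -1, "offset": [0, 0, 0.7], "twist": [0, 0, 0]}, {"grip": -1, "offset": [0, -0.1, 1.3], "twist": [0, 0, 0]}, {"grip": -1, "offset": [-0.1, -0.1, 1.9], "twist": [0, 0, 0]}, {"grip": -1, "offset": [-0.1, -0.1, 2.5], "twist": [0, 0, 0]}, {"grip": -1, "offset": [-0.1, -0.1, 3], "twist": [0, 0, 0]}])

```text
clock: 14.9
position: [476.1, 104.6, 87.7]
tool_rot: [0.788, 0.615, 0.001, 0.001]
ft_force: [-1.8, -0.3, 12.1]
finger_gap: 0.192
grasp_force: 49.5
```

```bash
python3 -c "
from h import *
cr()
camera('top')
cr()"
```

```text
phi 1.406 r 40.8 drag 11.7 rad 3.6 P [-40.2 102.2  87.7] F [-1.6 -0.8 12.1] gap 0.192 t 14.9
phi 1.407 r 40.8 drag 10.3 rad 4.2 P [-40.3 102.2  87.6] F [-2.5 -0.1 10.8] gap 0.192 t 14.95
```

The crank has turned about 1.05 rad and the drag is up to about 11.5 N, which points to roughly 100 N. I'll unload, release the knob and lift away.

Emit:
move_arm(increments=[{"grip": -1, "offset": [0, 0, -2], "twist": [0, 0, 0]}, {"grip": -1, "offset": [0, 0, -4], "twist": [0, 0, 0]}, {"grip": -0.1, "offset": [0, 0, -4], "twist": [0, 0, 0]}, {"grip": -0.1, "offset": [0, 0, -4], "twist": [0, 0, 0]}, {"grip": -0.1, "offset": [0, 0, -4], "twist": [0, 0, 0]}])

```text
clock: 15.45
position: [473.8, 103.7, 90.0]
tool_rot: [0.788, 0.615, -0.001, -0.0]
ft_force: [-0.3, 0.4, -0.2]
finger_gap: 0.449
grasp_force: 0.0
```

Emit:
move_arm(increments=[{"grip": -0.1, "offset": [1, 0, -15], "twist": [0, 0, 0]}, {"grip": -0.1, "offset": [2, 0, -45], "twist": [0, 0, 0]}, {"grip": -0.1, "offset": [2, 0, -85], "twist": [0, 0, 0]}, {"grip": -0.1, "offset": [2, 0, -125], "twist": [0, 0, 0]}, {"grip": -0.1, "offset": [2, 0, -160], "twist": [0, 0, 0]}])

```text
clock: 15.95
position: [474.5, 106.8, 252.9]
tool_rot: [0.788, 0.616, 0.0, 0.0]
ft_force: [0.5, -0.7, 1.1]
finger_gap: 0.452
grasp_force: 0.0
```

Emit:
move_arm(increments=[{"grip": -0.1, "offset": [40, 0, -20], "twist": [0, 0, 0]}, {"grip": -0.1, "offset": [80, 0, -40], "twist": [0, 0, 0]}, {"grip": -0.1, "offset": [120, 0, -60], "twist": [0, 0, 0]}, {"grip": -0.1, "offset": [150, 0, -70], "twist": [0, 0, 0]}, {"grip": -0.1, "offset": [150, 0, -70], "twist": [0, 0, 0]}])

```text
clock: 16.45
position: [510.5, 257.7, 323.3]
tool_rot: [0.786, 0.618, 0.003, -0.001]
ft_force: [-0.5, 0.7, -0.6]
finger_gap: 0.447
grasp_force: 0.0
```

```bash
python3 -c "
from h import *
st()
import cv2
t=camera('top')[150:300,160:400]; s=camera('side')[165:335,175:415]
cv2.imwrite('pics/c5.png',cv2.resize(np.vstack([t,s]),None,fx=1.8,fy=1.8,interpolation=cv2.INTER_CUBIC))"
```

```text
t 16.45 vise [-43.4 259.  323.3] F [-0.7  0.6 -0.6] tw [ 0.001 -0.006  0.004]
```

View pics/c5.png

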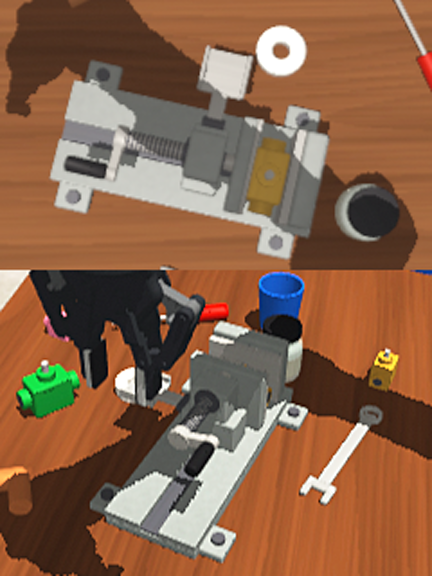

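The valve stands squarely between both jaws at (268,175). The crank knob has gone round to the -x side, and the jar and spool haven't moved. I'm handing the job in.

```bash
python3 -c "
from workcell import *
print(close_job())"
```

```text
the job is handed in; nothing more can be done
None
```

The valve is clamped in the vise at roughly 100 N, estimated from the crank turn (about 1.05 rad) and knob drag because the force can't be measured directly. The lever is up, the jar and spool haven't moved, the robot is clear, and the job was handed in at about 16.5 s with no verdict shown.

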